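# Shut the condiment box and fold its latch down

## Task

Close up the open condiment box using only the fingertips: push its lid all the way down until it lies fully shut, without slamming it and without gripping anything, while the latch on its front still sticks out, and only then push the latch down until it lies flat against the front of the box. The box must stay standing where it is, not lifted, tipped or shoved along, the lid must not be thrown further back, and the jars and other things around it are to be left undisturbed. Finish with the hand clear.

Things in the scene. Friction and masses are not known exactly. Their poses are not given: they have to be found in the camera images.
- box: Steel condiment box, 156 x 240 mm, 90 mm high when shut, 3 kg, loose on the worktable; a level push over about 12 N may slide it. Origin: centre of its underside. x runs from its front (latch side, towards the robot) to its back (hinge side), y to the left seen from the front, z up. Front wall's face at x = -74 mm; bare lid plate, shut: x -78 to 79, y -120 to 120 mm, top at z = 90 mm
- box_lid (a joint): Lid angle, rad: 0 fully shut, grows as the lid swings up and back about its hinge at the box's back edge; 1.57 upright, stop at 1.83. The hinge is stiff: the lid stays where it is left and takes about 2 to 5 N near its front edge to move. Starts 0.95 to 1.5
- box_latch (a joint): Latch angle in rad: 0 is folded down flat against the box's front, 1.4 sticks straight out forwards (with the lid shut). Light (about 1 N at its tip), stays where it is left. Starts sticking out, 1.0 to 1.35
- lid_hinge (a point): Point on the lid's hinge axis, at the middle of the box's back edge: box frame (81, 0, 88) mm. The axis runs along the box's y
- lid_front (a point): Point on the lid's outer face at the middle of its front edge, 158 mm from the hinge axis; moves with the lid. The lid is a 2 mm plate with a 12 mm lip turned down at this edge; on its outer face a handle 25 mm tall stands 86 to 93 mm from the hinge axis, over y -38 to 38 mm
- latch_tip (a point): Free end of the latch, a plate 20 mm wide, 28 mm long, 2 mm thick in the middle of the lid's front lip; it pivots on the lid about an axis along the box's y at box frame (-82, 0, 82) mm with the lid shut, and its free end lies 26 mm from the pivot; moves with the latch
- spice_jar_1: Bystander, to be left alone: round spice jar with red cap, 45x45x106 mm, loose. Origin: centre of its underside
- spice_jar_2: Bystander, to be left alone: round spice jar with white cap, 47x47x98 mm, loose. Origin: centre of its underside
- mill_1: Bystander, to be left alone: clear shaker with grey perforated top, 44x44x90 mm, loose. Origin: centre of its underside
- probe_thermometer: Bystander, to be left alone: white digital probe thermometer lying flat, 32x195x18 mm, loose. Origin: centre of its underside
- timer: Bystander, to be left alone: round white wind-up timer with red knob, 72x72x47 mm, loose. Origin: centre of its underside
- pen_1: Bystander, to be left alone: white and green marker pen lying flat, 17x135x16 mm, loose. Origin: centre of its underside
- lid_plate (a point): Point in the middle of the lid plate's thickness, under the middle of its handle, 90 mm from the hinge axis; its axes are the box's when the lid is shut (z out of the lid's outer face); moves with the lid

How it is judged:
By the outcome, as a careful person would: the job done as asked, in the order asked, and still so for the second after the job is handed in, with the robot touching nothing.
It also fails if it takes over 40 s, if anything falls off the work surface, if the arm or the gripper's body presses on something with over 40 N, if the wrist force passes 120 N, or if a joint passes its speed limit or range.

## Robot

A 7-joint arm with a two-finger parallel gripper is mounted at the origin on a cart in front of the work surface, level with it; the furniture and walls round the work are solid. World frame = base frame: x ahead of the robot, y to its left, z up, the work surface at z = 0. Lengths are in m, angles in rad, forces in N, time in s.
With the tool pointing down it reaches from about 0.425 to 0.95 m from the base axis. Payload 4.7 kg.
Tool frame: the origin (TCP) lies between the finger pads; the fingertips stand 8 mm ahead of it and the grasp point (between the pads) lies 11 mm behind it; z points along the fingers, y is the line along which they close (so a half turn about z gives the same grasp; the last joint's range is limited). The gripper opens to 87 mm and grips with 3 to 60 N. Pads are 19 mm wide; open, the fingers measure 117 mm over their backs; the gripper's body (75 mm by 190 mm) begins 51 mm behind the grasp point.
Start: joints at [1.197, 0.469, -0.049, 1.532, 0.024, 1.141, -0.082], TCP at [0.228, -0.635, 0.231] pointing down, gripper open.
Joint ranges: [-2.59, 2.59], [-0.33, 1.99], [-1.39, 1.29], [0.1, 2.45], [-1.04, 4.18], [0.21, 1.99], [-2.66, 2.66]. Speed limits (rad/s): [2.57, 2.57, 3.14, 3.14, 3.14, 3.14, 3.14].

## Interface

Orientations are given as a rotation vector (axis times angle).
In Python, from plant import ctrl, cams gives the robot as it stands.
- The arm moves only by the shell command python3 -m jog 'ROWS'. ROWS is a JSON object of lists of equal length, an entry for each row: "grip": the closure in counts, from 0 (fully open) to 255 (shut); "linear": the shift along the tool's x, y, z in m, a list of three; "turn": the turn, a rotation vector about the tool's x, y, z in rad, a list of three. In form: {"grip": [grip, ...], "linear": [[x, y, z], ...], "turn": [[ax, ay, az], ...]}. A call has 1 to 12 rows; each row shifts and turns the commanded pose from where the row before left it, along the tool's axes as they then stand; what a row does not reach is not made up. A row lasts 1/8 s, in which the tool goes at most 62.5 mm and 10.7 degrees, less where a joint would pass 70% of its speed; a pose out of reach is approached as far as the arm can. A call is refused whole if a number of a shift passes 0.0625 or a number of a turn 0.188, either way. A call with a gripper value outside its range is refused whole. The fingers move at their own pace and stop on an object; the grip force is fixed at half the most. Time passes only in rows, so rows that do not move let the fingers close. It gives the time, the measured TCP pose, the force, the opening and the grip force at its end, in the units of the state.
- ctrl.get_obs(): the state, without advancing time (a new reading comes with each control period).
- cams.get_image(name): name is "side" or "top"; returns the picture (384x512x3 uint8, red, green, blue); there is no depth.
- cams.camera_params(name): a dict with "fx", "fy", "cx", "cy" (pixels), "k1" (the pictures are not rectified: a ray, as slopes to the right and down, at radius r is drawn at 1 + k1 r^2 times it, then the intrinsics apply), "xyz" and "orientation" of the camera in the world. Camera axes: x right, y up, looking along -z (the intrinsics and any distortion apply to the point x, -y, -z); pixel columns grow to the right and rows downward; lengths in m; the calibration is good to about 2 mm. A picture is of the moment at which its call begins. camera_params takes no time and is no camera call.
- ctrl.sign_off(): hands the job in; it is judged then, once.
Trained networks look in the newest picture that a camera, given by its name, has taken for a name from the list of things; names that differ only in an ending like _2 or _b are one class to them, and where a whole thing is asked for, a point or a joint stands for the part that bears it (a point fixed in the world has none). Each returns a list of dicts, best first, with "confidence" (0 to 1); they miss things now and then, are a little off and sometimes report something else, mostly with a low value. They report only what shows in the picture. A call takes as long as a camera call.
- cams.look_for(name, camera): "at" ([x, y, z] in m, in world coordinates, good to about 4 mm: the middle of the surface that is visible of it).
- cams.cut_out(name, camera): "pixels" (384x512 bool, what is visible of it).
- cams.tip_of(name, camera): "at" ([x, y, z] in m, in world coordinates, good to about 4 mm: a listed point, or the origin of a listed thing).
The state is a dict: "clock": time; "qpos": joint angles; "joint_velocities": joint speeds; "tau": joint torques, N m; "tcp_pos": TCP position; "tool_rot": TCP orientation; "contact_force": force on the tool from outside, world axes, zero at the start; "moment": the same for the moment, N m; "width": finger opening in m; "grip_force": force on a finger pad.
Only numpy, scipy, OpenCV 4.12 (cv2) and the standard library are available. Lean on these libraries where they do the work, as an engineer would, in place of code of your own. Each camera call takes 0.05 s, during which the arm holds its last target. There are 200 camera calls.

## Working session

There is one attempt and no reset: what is moved stays moved. The work goes in short steps, Python scripts to look and compute and a shell command to move; the robot and the scene stay as the last step left them, time stands still between calls to the robot, and variables do not carry over. Pictures are saved under pics/ and viewed, at most 10 in all, crops included, and the job is handed in when it is done.

```bash
ls; mkdir -p pics; cat > h.py <<'E'
import numpy as np, cv2
from plant import ctrl, cams
from scipy.spatial.transform import Rotation as R
np.set_printoptions(precision=4,suppress=True)
def snap(c,f):
    cv2.imwrite('pics/'+f,cv2.cvtColor(cams.get_image(c),cv2.COLOR_RGB2BGR))
E
python3 - <<'E'
from h import *
o=ctrl.get_obs();print(o)
for c in ('side','top'):
    snap(c,c+'0.png');print(c,cams.camera_params(c))
    for n in ('box','lid_hinge','lid_front','latch_tip','lid_plate','spice_jar_1','mill_1','probe_thermometer','timer','pen_1'):
        print(n,[(np.array(d['at']).round(3),round(d['confidence'],2)) for d in cams.tip_of(n,c)[:3]])
a=[cv2.imread(f'pics/{c}0.png') for c in('side','top')]
E
```

```text
pics
{'clock': 0.0, 'qpos': array([ 1.1971,  0.4695, -0.0486,  1.5337,  0.0241,  1.141 , -0.0823]), 'joint_velocities': array([-0.0002, -0.0005, -0.0002,  0.0009, -0.0001,  0.0015,  0.0019]), 'tau': array([  0.0009, -50.7979,  -0.081 , -23.6155,  -0.0615,   0.038 ,
         0.0002]), 'tcp_pos': array([ 0.2279, -0.6347,  0.2295]), 'tool_rot': array([-3.0931, -0.5386,  0.0007]), 'contact_force': array([0.23  , 0.3702, 0.3869]), 'moment': array([ 0.0133, -0.0033, -0.0831]), 'grip_force': 0.0, 'width': 0.08721982641520068}
side {'fx': 454.50305134319706, 'fy': 454.50305134319706, 'cx': 253.86953729608857, 'cy': 198.86158589222183, 'k1': 0.0631821107402539, 'xyz': array([-0.1325,  0.6863,  0.8817]), 'orientation': array([ 0.4392, -0.8496, -2.0877])}
box [(array([0.526, 0.184, 0.003]), 0.55), (array([0.59 , 0.244, 0.089]), 0.41)]
lid_hinge [(array([0.591, 0.243, 0.088]), 0.66)]
lid_front [(array([0.53 , 0.192, 0.223]), 0.59)]
latch_tip []
lid_plate [(array([0.55 , 0.213, 0.168]), 0.93)]
spice_jar_1 [(array([0.329, 0.303, 0.003]), 0.95), (array([0.363, 0.349, 0.001]), 0.61)]
mill_1 [(array(
[... 437 characters left out ...]
: array([0.357 , 0.2169, 0.9397]), 'orientation': array([ 0.1301, -0.1298, -1.5812])}
box [(array([0.526, 0.184, 0.004]), 0.93)]
lid_hinge [(array([0.589, 0.239, 0.085]), 0.92), (array([ 0.351,  0.152, -0.002]), 0.54)]
lid_front [(array([0.532, 0.194, 0.225]), 0.59)]
latch_tip [(array([0.514, 0.171, 0.239]), 0.68), (array([ 0.352,  0.15 , -0.005]), 0.42)]
lid_plate [(array([0.555, 0.21 , 0.165]), 0.93)]
spice_jar_1 [(array([0.363, 0.349, 0.   ]), 0.94), (array([ 0.328,  0.3  , -0.   ]), 0.92)]
mill_1 [(array([ 0.371,  0.014, -0.001]), 0.61)]
probe_thermometer [(array([ 0.348,  0.149, -0.003]), 0.91)]
timer [(array([0.65 , 0.41 , 0.002]), 0.88)]
pen_1 [(array([ 0.529,  0.42 , -0.003]), 0.79)]
```

View pics/side0.png

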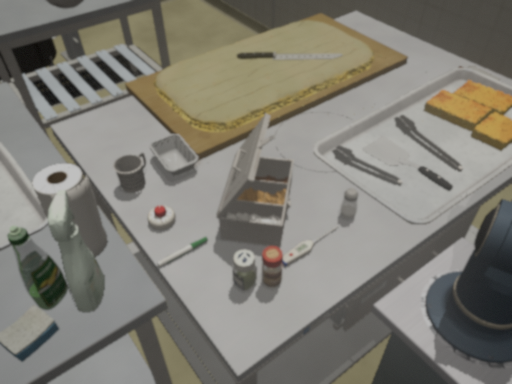

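View pics/top0.png

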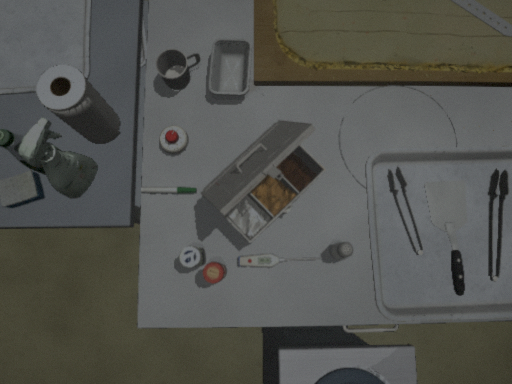

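The side view shows the box with its lid open at about (255,190). The top view shows it at about (262,180), yawed roughly 45° with the front facing the robot. The networks' points match this. Next I'll fit pose and lid angle to the masks and points.

```bash
cat >> h.py <<'E'
from scipy.optimize import minimize
def proj(c,P):
    p=cams.camera_params(c); q=R.from_rotvec(p['orientation']).inv().apply(np.atleast_2d(P)-p['xyz'])
    u=np.c_[q[:,0],-q[:,1]]/-q[:,2:3]; u=u*(1+p['k1']*(u**2).sum(1,keepdims=True))
    return u*[p['fx'],p['fy']]+[p['cx'],p['cy']]
def lid(r,y,n,th):  # r from hinge, n above outer face -> box frame
    m=n+.002
    return np.array([.081-r*np.cos(th)+m*np.sin(th), y, .088+r*np.sin(th)+m*np.cos(th)])
def world(v,b): return np.r_[v[0],v[1],0]+R.from_euler('z',v[2]).apply(b)
def sil(c,v):
    S=4; m=np.zeros((384*S,512*S),np.uint8)
    body=[(x,y,z) for x in(-.074,.078) for y in(-.118,.118) for z in(0,.087)]
    L=[lid(r,y,n,v[3]) for r in(.002,.158) for y in(-.12,.12) for n in(0,-.002)]+[lid(.158,y,-.012,v[3]) for y in(-.12,.12)]
    H=[lid(r,y,n,v[3]) for r in(.086,.093) for y in(-.038,.038) for n in(0,.025)]
    for B in (body,L,H):
        h=cv2.convexHull(((proj(c,world(v,np.array(B)))+.5)*S).astype(np.float32)).round().astype(np.int32)
        cv2.fillPoly(m,[h],255)
    return cv2.resize(m,(512,384),interpolation=cv2.INTER_AREA)/255.
def points(n=3):
    out=[]
    for _ in range(n):
        for c in('side','top'):
            cams.get_image(c)
            for k,b in dict(box=0,lid_hinge=0,lid_front=0,lid_plate=0).items():
                d=cams.tip_of(k,c)
                if d: out.append((k,np.array(d[0]['at'])))
    return out
def fit(v0,masks,pts):
    def cost(v):
        B=dict(box=np.zeros(3),lid_hinge=np.array([.081,0,.088]),lid_front=lid(.158,0,0,v[3]),lid_plate=lid(.09,0,-.001,v[3]))
        e=sum(min(np.linalg.norm(world(v,B[k])-a)/.005,4)**2 for k,a in pts)
        return e+sum(np.abs(sil(c,v)-m).sum()/15 for c,m in masks.items())
    s=np.array([[.0]*4]+[list(.02*np.eye(4)[i]*(1 if i<2 else 5)) for i in range(4)])
    return minimize(cost,v0,method='Nelder-Mead',options=dict(initial_simplex=np.array(v0)+s,xatol=1e-4,fatol=.01))
E
python3 - <<'E'
from h import *
M={}
pts=points(2)
for c in('side','top'):
    cams.get_image(c); d=cams.cut_out('box',c); M[c]=d[0]['pixels'].astype(float); print(c,d[0]['confidence'],M[c].sum())
r=fit([.526,.184,.76,1.06],M,pts); print(r.x,r.fun)
for c in M: print(c,M[c].sum(),np.abs(sil(c,r.x)-M[c]).sum())
r0=fit([.526,.184,.76,1.06],{},pts); print(r0.x,r0.fun)
np.save('v.npy',r.x)
a=[]
for c in M:
    im=cv2.cvtColor(cams.get_image(c),cv2.COLOR_RGB2BGR)
    cs,_=cv2.findContours((sil(c,r.x)>.5).astype(np.uint8),0,2); cv2.drawContours(im,cs,-1,(0,0,255),1)
    u=proj(c,r.x[0]*np.array([1,0,0])+r.x[1]*np.array([0,1,0]))[0].astype(int)
    a.append(cv2.resize(im[u[1]-90:u[1]+60,u[0]-75:u[0]+75],(400,400),interpolation=2))
cv2.imwrite('pics/fit.png',np.hstack(a))
E
```

```text
side 0.59 6353.0
top 0.66 7943.0
[0.529  0.1855 0.7515 1.0331] 48.61908006479704
side 6353.0 370.7411764705882
top 7943.0 203.5372549019608
[0.5273 0.1855 0.7342 1.0469] 9.065234767789976
```

View pics/fit.png

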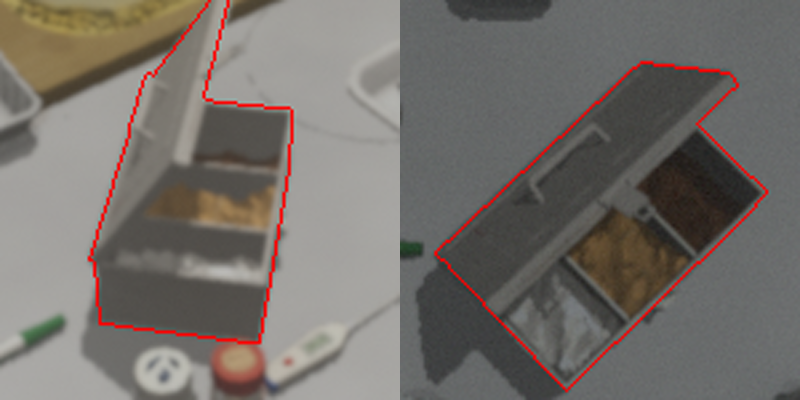

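The overlay fits well: outline and edges coincide in both views, and the latch sticks out over the box at about (640,205) in the crop. The lid angle is 1.03. Next I'll work out the waypoints in tool axes, with the tool turned so its x runs along box x.

```bash
cat >> h.py <<'E'
def rel(target_box,v,yaw=None):
    """shift in tool axes (tool x=box x after turning) from current tcp to the TCP target in box frame"""
    o=ctrl.get_obs(); T=R.from_rotvec(o['tool_rot']).as_matrix()
    d=world(v,np.array(target_box))-o['tcp_pos']
    b=R.from_euler('z',v[2]).inv().apply(d)
    return b*[1,-1,-1]
def E(th,rho=.145): return lid(rho,0,0,th)+[.0095,0,.008]
E
python3 - <<'E'
from h import *
v=np.load('v.npy');o=ctrl.get_obs()
T=R.from_rotvec(o['tool_rot']).as_matrix();print(T)
print('yaw tool x',np.arctan2(T[1,0],T[0,0]),'turn z',-(v[2]-np.arctan2(T[1,0],T[0,0])))
for th in (v[3],):
    e=E(th);print(e,world(v,e)); s=e+.03*np.array([np.sin(th),0,np.cos(th)])
    print('standoff',s,world(v,s),rel(s,v)); s[2]=.34; print('high',rel(s,v))
E
```

```text
[[ 0.9411  0.338   0.0001]
 [ 0.338  -0.9411 -0.0001]
 [ 0.0001  0.0001 -1.    ]]
yaw tool x 0.3448187366901789 turn z -0.4066595495373811
[0.018  0.     0.2216] [0.5421 0.1977 0.2216]
standoff [0.0437 0.     0.2369] [0.5609 0.2153 0.2369] [ 0.8238 -0.3944 -0.0063]
high [ 0.8238 -0.3944 -0.1094]
```

```bash
python3 -m jog '{"grip":[255,255,255,255],"linear":[[0,0,-0.02],[0,0,-0.03],[0,0,-0.03],[0,0,-0.02]],"turn":[[0,0,-0.1],[0,0,-0.1],[0,0,-0.1],[0,0,-0.1]]}'
```

```text
clock: 2.9
tcp_pos: [0.2283, -0.6356, 0.3324]
tool_rot: [2.923, 1.147, 0.0]
contact_force: [-0.1, -0.3, 0.1]
width: 0.055
grip_force: 0.0
```

```bash
python3 -m jog '{"grip":[255,255,255,255,255,255,255,255,255,255,255,255],"linear":[[0.02,-0.01,0],[0.04,-0.02,0],[0.05,-0.024,0],[0.05,-0.024,0],[0.05,-0.024,0],[0.05,-0.024,0],[0.05,-0.024,0],[0.05,-0.024,0],[0.05,-0.024,0],[0.05,-0.024,0],[0.05,-0.024,0],[0.04,-0.019,0]],"turn":[[0,0,0],[0,0,0],[0,0,0],[0,0,0],[0,0,0],[0,0,0],[0,0,0],[0,0,0],[0,0,0],[0,0,0],[0,0,0],[0,0,0]]}'; python3 - <<'E'
from h import *
v=np.load('v.npy');o=ctrl.get_obs();T=R.from_rotvec(o['tool_rot']).as_matrix();print(o['qpos'],np.arctan2(T[1,0],T[0,0])-v[2]);print(rel([.0437,0,.34],v))
E
```

```text
clock: 4.4
tcp_pos: [0.4534, -0.0653, 0.331]
tool_rot: [2.925, 1.145, 0.001]
contact_force: [0.4, -0.5, -0.8]
width: 0.0008
grip_force: 0.0
[ 0.6225  0.0618 -0.5933  1.8526  0.0371  1.2367 -0.8065] -0.005146346918827649
[ 0.2701 -0.1316 -0.009 ]
```

```bash
python3 -m jog '{"grip":[255,255,255,255,255,255,255,255,255],"linear":[[0.04,-0.018,0],[0.05,-0.025,0],[0.05,-0.025,0],[0.05,-0.025,0],[0.045,-0.022,0],[0.025,-0.012,0],[0.01,-0.005,0],[0,0,0],[0,0,0]],"turn":[[0,0,0],[0,0,0],[0,0,0],[0,0,0],[0,0,0],[0,0,0],[0,0,0],[0,0,0],[0,0,0]]}'; python3 - <<'E'
from h import *
v=np.load('v.npy');o=ctrl.get_obs();T=R.from_rotvec(o['tool_rot']).as_matrix();print(o['qpos'],o['contact_force'],np.arctan2(T[1,0],T[0,0])-v[2],T[:,2]);print(rel([.0437,0,.237],v))
p=E(v[3])
for th in np.r_[v[3],np.arange(.95,-.01,-.1),0]: e=E(th);print(round(th,2),e,(e-p)*[1000,-1000,-1000]);p=e
snap('top','a.png');snap('side','b.png')
a=[cv2.resize(cv2.imread(f)[s],(400,400)) for f,s in(('pics/a.png',np.s_[90:240,190:340]),('pics/b.png',np.s_[90:240,180:330]))]
cv2.imwrite('pics/ab.png',np.hstack(a))
E
```

```text
clock: 5.52
tcp_pos: [0.5621, 0.2107, 0.3306]
tool_rot: [2.926, 1.14, -0.0]
contact_force: [0.6, -0.7, 0.0]
width: 0.0006
grip_force: 0.0
[ 0.1246  0.3664 -0.7477  1.551   0.2552  1.3248 -1.4806] [ 0.5957 -0.7218  0.0039] -0.00875209895851381 [ 0.0003 -0.0014 -1.    ]
[ 0.0023 -0.0041  0.0936]
1.03 [0.018  0.     0.2216] [ 0. -0. -0.]
0.95 [0.0078 0.     0.2151] [-10.1711  -0.       6.4544]
0.85 [-0.0037  0.      0.2063] [-11.4778  -0.       8.853 ]
0.75 [-0.0142  0.      0.1963] [-10.5366  -0.       9.9546]
0.65 [-0.0237  0.      0.1853] [-9.4902 -0.     10.9568]
0.55 [-0.0321  0.      0.1735] [-8.3489 -0.     11.8495]
0.45 [-0.0392  0.      0.1609] [-7.1242 -0.     12.6238]
0.35 [-0.045   0.      0.1476] [-5.8283 -0.     13.272 ]
0.25 [-0.0495  0.      0.1338] [-4.4742 -0.     13.7875]
0.15 [-0.0526  0.      0.1196] [-3.0754 -0.     14.1653]
0.05 [-0.0542  0.      0.1052] [-1.6459 -0.     14.4016]
0.0 [-0.0545  0.      0.098 ] [-0.2812 -0.      7.2445]
```

View pics/ab.png

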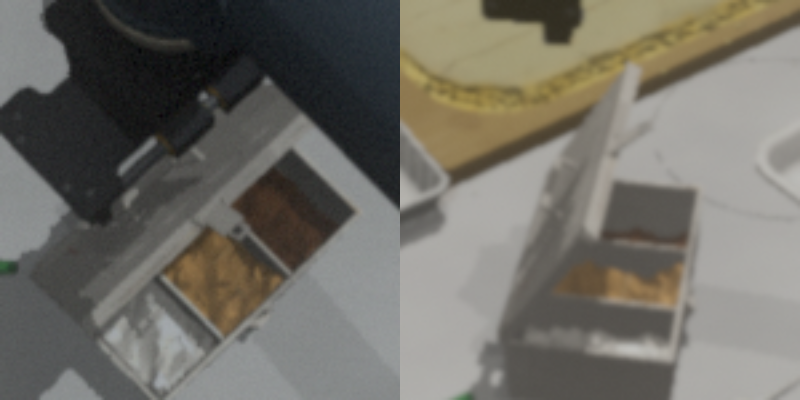

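The closed fingers are behind the lid, centred on it, and nothing has moved. I'll go down to the standoff and then push slowly along the arc.

```bash
python3 -m jog '{"grip":[255,255,255,255,255,255,255,255],"linear":[[0.002,-0.004,0.02],[0,0,0.03],[0,0,0.025],[0,0,0.012],[0,0,0.006],[-0.008,0,0.005],[-0.008,0,0.005],[-0.004,0,0.002]],"turn":[[0,0,-0.008],[0,0,0],[0,0,0],[0,0,0],[0,0,0],[0,0,0],[0,0,0],[0,0,0]]}'; python3 - <<'E'
from h import *
v=np.load('v.npy');print(rel(E(v[3]),v),rel(E(.75),v))
E
```

```text
clock: 6.62
tcp_pos: [0.5457, 0.2024, 0.2256]
tool_rot: [2.921, 1.154, 0.0]
contact_force: [0.2, -0.6, 0.8]
width: 0.0004
grip_force: 0.0
[-0.0058  0.001   0.0041] [-0.038   0.001   0.0293]
```

```bash
python3 -m jog '{"grip":[255,255,255,255,255,255,255,255],"linear":[[-0.003,0.001,0.002],[-0.003,0,0.002],[-0.004,0,0.0025],[-0.0045,0,0.003],[-0.0045,0,0.0035],[-0.0045,0,0.0035],[-0.004,0,0.003],[-0.003,0,0.0025]],"turn":[[0,0,0],[0,0,0],[0,0,0],[0,0,0],[0,0,0],[0,0,0],[0,0,0],[0,0,0]]}'; python3 - <<'E'
from h import *
v=np.load('v.npy');print(rel(E(.85),v),rel(E(.75),v));r=fit(v,{},points(1));print(r.x)
E
```

```text
clock: 7.62
tcp_pos: [0.5244, 0.1813, 0.2032]
tool_rot: [2.922, 1.155, -0.0]
contact_force: [1.2, 0.2, 1.2]
width: 0.0003
grip_force: 0.9
[ 0.0026  0.0001 -0.003 ] [-0.008   0.0001  0.0069]
[0.5273 0.1859 0.7189 1.1541]
```

```bash
python3 -m jog '{"grip":[255,255,255,255],"linear":[[-0.004,0,0.0033],[-0.004,0,0.0036],[-0.004,0,0.0045],[-0.003,0,0.0035]],"turn":[[0,0,0],[0,0,0],[0,0,0],[0,0,0]]}'; python3 - <<'E'
from h import *
v=np.load('v.npy');print(rel(E(.65),v),ctrl.get_obs()['contact_force'])
snap('top','c.png');snap('side','d.png')
a=[cv2.resize(cv2.imread(f)[s],(400,400)) for f,s in(('pics/c.png',np.s_[90:240,190:340]),('pics/d.png',np.s_[90:240,180:330]))]
cv2.imwrite('pics/cd.png',np.hstack(a))
E
```

```text
clock: 8.62
tcp_pos: [0.5134, 0.1711, 0.1883]
tool_rot: [-2.922, -1.155, -0.0]
contact_force: [1.6, 1.6, -0.4]
width: 0.0001
grip_force: 0.8
[-0.0025  0.0001  0.003 ] [ 1.5593  1.6043 -0.379 ]
```

View pics/cd.png

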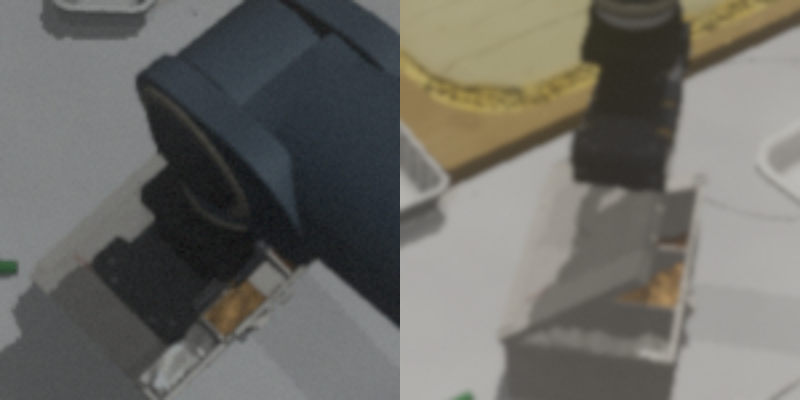

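The lid is following the fingers (about 0.67 rad) and the box hasn't moved. I'll continue.

```bash
python3 -m jog '{"grip":[255,255,255,255,255,255,255,255,255],"linear":[[-0.0025,0,0.003],[-0.003,0,0.004],[-0.003,0,0.004],[-0.003,0,0.0045],[-0.0025,0,0.0045],[-0.0025,0,0.0045],[-0.002,0,0.0045],[-0.002,0,0.0045],[-0.0015,0,0.004]],"turn":[[0,0,0],[0,0,0],[0,0,0],[0,0,0],[0,0,0],[0,0,0],[0,0,0],[0,0,0],[0,0,0]]}'; python3 - <<'E'
from h import *
v=np.load('v.npy');print(rel(E(.35),v),rel(E(.25),v),rel(E(0),v))
E
```

```text
clock: 9.85
tcp_pos: [0.4974, 0.1558, 0.1508]
tool_rot: [2.921, 1.155, -0.001]
contact_force: [-0.3, -1.0, 1.2]
width: 0.0006
grip_force: 0.7
[-0.0017 -0.0001  0.0032] [-0.0062 -0.0001  0.017 ] [-0.0112 -0.0001  0.0528]
```

```bash
python3 -m jog '{"grip":[255,255,255,255,255,255,255,255,255,255],"linear":[[-0.002,0,0.0035],[-0.0015,0,0.0045],[-0.0015,0,0.0045],[-0.0015,0,0.0045],[-0.001,0,0.0045],[-0.001,0,0.0045],[-0.001,0,0.0045],[-0.0005,0,0.0045],[-0.0005,0,0.004],[0,0,0.003]],"turn":[[0,0,0],[0,0,0],[0,0,0],[0,0,0],[0,0,0],[0,0,0],[0,0,0],[0,0,0],[0,0,0],[0,0,0]]}'; python3 - <<'E'
from h import *
v=np.load('v.npy');print(rel(E(0),v))
E
```

```text
clock: 11.1
tcp_pos: [0.4896, 0.1487, 0.1088]
tool_rot: [2.921, 1.155, -0.001]
contact_force: [-0.2, -0.8, 1.3]
width: 0.0005
grip_force: 0.7
[-0.0007  0.      0.0108]
```

```bash
python3 -m jog '{"grip":[255,255,255,255,255,255],"linear":[[0,0,0.003],[0,0,0.003],[0,0,0.002],[0,0,0.002],[0,0,0.001],[0,0,0.0]],"turn":[[0,0,0],[0,0,0],[0,0,0],[0,0,0],[0,0,0],[0,0,0]]}'; python3 - <<'E'
from h import *
v=np.load('v.npy');print(rel(E(0),v),ctrl.get_obs()['contact_force'])
E
```

```text
clock: 11.85
tcp_pos: [0.4901, 0.1493, 0.0981]
tool_rot: [-2.921, -1.155, -0.001]
contact_force: [0.2, 0.4, -0.5]
width: 0.0002
grip_force: 0.0
[-0.0013  0.0001  0.0001] [ 0.1756  0.4366 -0.4815]
```

```bash
python3 -m jog '{"grip":[255,255,255,255],"linear":[[0,0,0.001],[0,0,0.001],[0,0,0.001],[0,0,0]],"turn":[[0,0,0],[0,0,0],[0,0,0],[0,0,0]]}'; python3 - <<'E'
from h import *
print(ctrl.get_obs()['contact_force'])
snap('top','e.png');snap('side','f.png')
a=[cv2.resize(cv2.imread(f)[s],(400,400)) for f,s in(('pics/e.png',np.s_[120:270,190:340]),('pics/f.png',np.s_[110:260,180:330]))]
cv2.imwrite('pics/ef.png',np.hstack(a))
E
```

```text
clock: 12.35
tcp_pos: [0.4902, 0.1493, 0.0978]
tool_rot: [2.92, 1.154, 0.001]
contact_force: [-6.8, -3.4, 22.1]
width: 0.0001
grip_force: 11.1
[-6.849  -3.3593 22.0861]
```

View pics/ef.png

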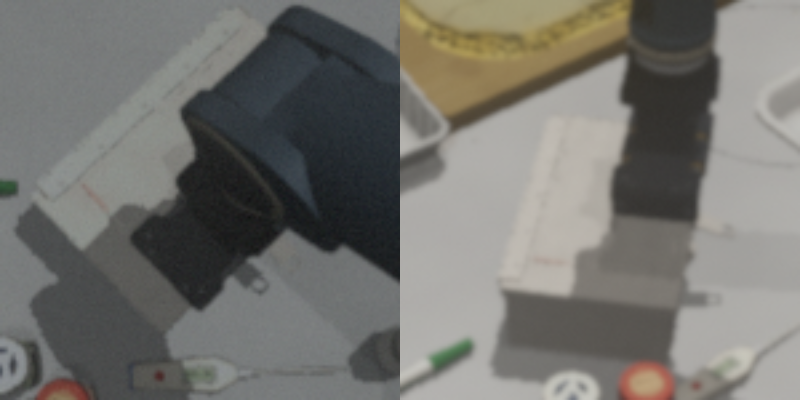

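The lid is down flat, pressed with 22 N at the height it should have when shut. The latch still sticks out at the front, at about (255,280) in the left crop and (705,298) in the right. Next I lift, move in front of it and re-measure.

```bash
python3 -m jog '{"grip":[255,255,255,255,255,255,255,255],"linear":[[0,0,-0.005],[0,0,-0.015],[0,0,-0.02],[-0.01,0,-0.01],[-0.02,0,0],[-0.015,0,0],[0,0,0],[0,0,0]],"turn":[[0,0,0],[0,0,0],[0,0,0],[0,0,0],[0,0,0],[0,0,0],[0,0,0],[0,0,0]]}'; python3 - <<'E'
from h import *
v=np.load('v.npy');print(ctrl.get_obs()['contact_force'],'go',rel([-.0975,0,.058],v))
iv=lambda a:(R.from_euler('z',v[2]).inv().apply(np.array(a)-[v[0],v[1],0])).round(4)
for _ in range(2):
  for c in('side','top'):
    cams.get_image(c)
    for n in('box','lid_hinge','lid_front','lid_plate','latch_tip'): print(c,n,[(iv(d['at']),round(d['confidence'],2)) for d in cams.tip_of(n,c)[:1]])
E
```

```text
clock: 13.45
tcp_pos: [0.4575, 0.1184, 0.1453]
tool_rot: [-2.922, -1.155, -0.001]
contact_force: [0.6, 0.3, 0.3]
width: 0.0006
grip_force: 0.0
[0.5671 0.347  0.3168] go [ 0.0005 -0.0001  0.0873]
side box [(array([-0.0028, -0.0016,  0.0014]), 0.73)]
side lid_hinge [(array([0.0834, 0.0011, 0.0872]), 0.78)]
side lid_front [(array([-0.0738,  0.0004,  0.0914]), 0.65)]
side lid_plate [(array([-0.0139,  0.0049,  0.0899]), 0.66)]
side latch_tip [(array([-0.1517,  0.0979,  0.0011]), 0.41)]
top box [(array([-0.0036,  0.0021,  0.0016]), 0.89)]
top lid_hinge [(array([ 0.0813, -0.0007,  0.0846]), 0.94)]
top lid_front [(array([-0.0752,  0.0039,  0.0885]), 0.65)]
top lid_plate [(array([-0.0104,  0.0003,  0.0889]), 0.68)]
top latch_tip []
side box [(array([-0.0005, -0.0027, -0.0041]), 0.56)]
side lid_hinge []
side lid_front [(array([-0.0744,  0.0007,  0.0885]), 0.69)]
side lid_plate [(array([-0.0125,  0.0006,  0.0893]), 0.64)]
side latch_tip [(array([-0.1101, -0.0003,  0.0721]), 0.64)]
top box [(array([0.0006, 0.0005, 0.0009]), 0.85)]
top lid_hinge [(array([ 0.0792, -0.0037,  0.0885]), 0.57)]
top lid_front [(array([-0.0741,  0.0006,  0.0882]), 0.92)]
top lid_plate [(array([-0.0097, -0.0003,  0.089 ]), 0.81)]
top latch_tip []
```

The box is where it was (within 2–3 mm), the lid is shut and the latch tip is at box (-110,0,72). Down onto the latch.

```bash
python3 -m jog '{"grip":[255,255,255,255,255,255,255,255,255,255],"linear":[[0,0,0.015],[0,0,0.02],[0,0,0.015],[0,0,0.008],[0,0,0.007],[0,0,0.007],[0,0,0.006],[0,0,0.005],[0,0,0.003],[0,0,0]],"turn":[[0,0,0],[0,0,0],[0,0,0],[0,0,0],[0,0,0],[0,0,0],[0,0,0],[0,0,0],[0,0,0],[0,0,0]]}'; python3 - <<'E'
from h import *
v=np.load('v.npy');print(ctrl.get_obs()['contact_force'],'go',rel([-.0925,0,.058],v))
E
```

```text
clock: 15.9
tcp_pos: [0.457, 0.1184, 0.0588]
tool_rot: [-2.921, -1.155, 0.0]
contact_force: [0.1, -0.0, 0.3]
width: 0.0006
grip_force: 0.3
[ 0.0507 -0.0317  0.3364] go [0.0059 0.0001 0.0008]
```

```bash
python3 -m jog '{"grip":[255,255,255,255,255],"linear":[[0.001,0,0],[0.001,0,0],[0.001,0,0],[0.0005,0,0],[0,0,0]],"turn":[[0,0,0],[0,0,0],[0,0,0],[0,0,0],[0,0,0]]}'
```

```text
clock: 16.52
tcp_pos: [0.4591, 0.1202, 0.059]
tool_rot: [2.921, 1.154, -0.002]
contact_force: [-3.5, -1.7, -0.4]
width: 0.0007
grip_force: 1.8
```

```bash
python3 -m jog '{"grip":[255,255,255],"linear":[[0.0005,0,0],[0.0005,0,0],[0,0,0]],"turn":[[0,0,0],[0,0,0],[0,0,0]]}'
```

```text
clock: 16.9
tcp_pos: [0.4591, 0.1202, 0.059]
tool_rot: [2.921, 1.154, -0.005]
contact_force: [-5.3, -4.5, 3.4]
width: 0.0001
grip_force: 3.3
```

```bash
python3 -m jog '{"grip":[255,255,255,255,255,255,255,255,255,255],"linear":[[-0.004,0,0],[-0.01,0,0],[-0.01,0,-0.01],[0,0,-0.03],[0,0,-0.04],[0,0,-0.04],[-0.03,0.03,-0.03],[-0.03,0.05,-0.02],[0,0.05,0],[0,0.04,0]],"turn":[[0,0,0],[0,0,0],[0,0,0],[0,0,0],[0,0,0],[0,0,0],[0,0,0],[0,0,0],[0,0,0],[0,0,0]]}'; python3 - <<'E'
from h import *
v=np.load('v.npy')
iv=lambda a:(R.from_euler('z',v[2]).inv().apply(np.array(a)-[v[0],v[1],0])).round(4)
for _ in range(2):
  for c in('side','top'):
    cams.get_image(c)
    for n in('box','lid_front','latch_tip'): print(c,n,[(iv(d['at']),round(d['confidence'],2)) for d in cams.tip_of(n,c)[:1]])
for c in('top','side'): 
    snap(c,c+'g.png'); 
    for b in([-.084,0,.056],[-.084,0,.082]): print(c,proj(c,world(v,np.array(b))))
a=[cv2.resize(cv2.imread(f)[s],(400,400),interpolation=2) for f,s in(('pics/topg.png',np.s_[120:270,190:340]),('pics/sideg.png',np.s_[110:260,180:330]))]
cv2.imwrite('pics/g.png',np.hstack(a))
E
```

```text
clock: 18.15
tcp_pos: [0.5161, -0.0626, 0.2305]
tool_rot: [2.921, 1.151, 0.003]
contact_force: [0.1, 1.4, -0.7]
width: 0.0007
grip_force: 0.0
side box [(array([-0.0024, -0.0017,  0.0018]), 0.78)]
side lid_front [(array([-0.0755, -0.0009,  0.0913]), 0.69)]
side latch_tip []
top box [(array([-0.0053,  0.0032,  0.0016]), 0.92)]
top lid_front [(array([-0.076 ,  0.0033,  0.0894]), 0.56)]
top latch_tip []
side box [(array([-0.0059,  0.0002, -0.002 ]), 0.78)]
side lid_front [(array([-0.0756, -0.0014,  0.0889]), 0.74)]
side latch_tip []
top box [(array([-0.0024, -0.0013,  0.002 ]), 0.67)]
top lid_front [(array([-0.0747,  0.0016,  0.0888]), 0.65)]
top latch_tip []
top [[289.8738 209.3983]]
top [[291.0045 207.9268]]
side [[290.7002 198.6406]]
side [[291.1691 191.3573]]
```

View pics/g.png

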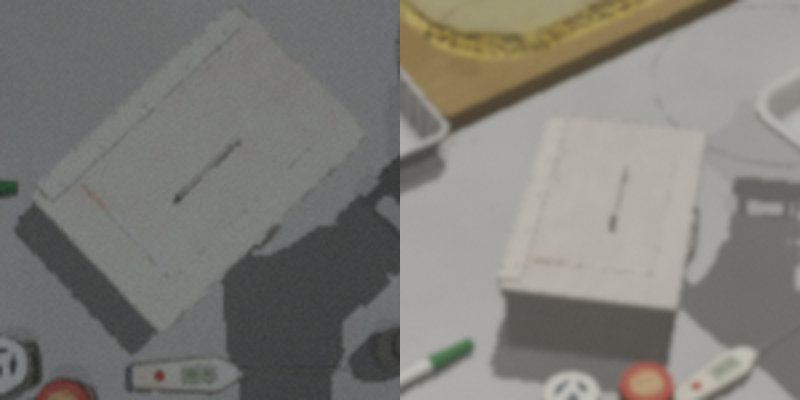

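The lid is flat and the latch is down: only a small dark protrusion is left at (267,238) left and (692,235) right. I'll zoom in to judge how flat it is.

```bash
python3 - <<'E'
from h import *
v=np.load('v.npy'); a=[]
for c,(x,y) in dict(top=(290,209),side=(291,196)).items():
    m=cv2.imread(f'pics/{c}g.png')[y-20:y+20,x-20:x+20]; m=cv2.resize(m,(400,400),interpolation=2)
    m=np.clip(m.astype(float)*1.6,0,255).astype(np.uint8)
    for th,col in((0,(0,255,0)),(.3,(0,0,255)),(.6,(255,0,0))):
        P=[[-.082-.026*np.sin(th)-.001*np.cos(th),yy,.082-.026*np.cos(th)] for yy in(-.01,.01)]+[[-.083,.01,.082],[-.083,-.01,.082]]
        u=((proj(c,world(v,np.array(P)))-[x-20,y-20]+.5)*10).astype(int); cv2.polylines(m,[u],True,col,1)
    a.append(m)
cv2.imwrite('pics/z.png',np.hstack(a))
E
```

```text
(no output)
```

View pics/z.png

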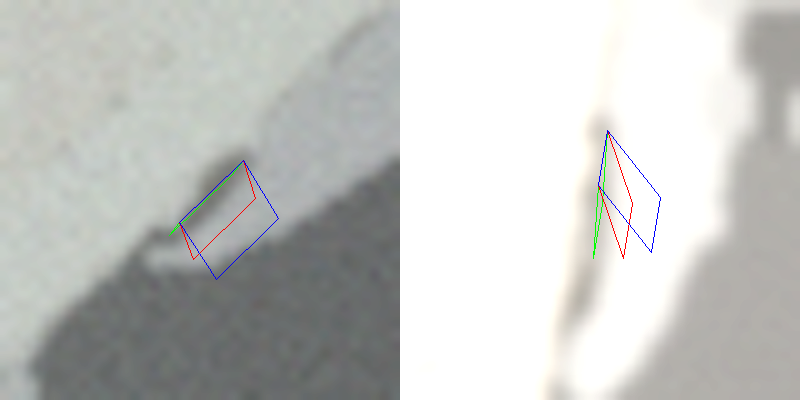

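The latch is flat to within about 0.1 rad. The vertical finger may have stopped on the pivot knuckle, so I'll press once more, tilted so that the fingertip touches only the latch's free end.

```bash
python3 -m jog '{"grip":[255,255,255,255,255,255],"linear":[[0,-0.04,0],[0,-0.05,0],[0,-0.05,0],[0.015,-0.03,0.03],[0,0,0.04],[0,0,0.03]],"turn":[[0,0,0],[0,0,0],[0,0,0],[0,0,0],[0,0,0],[0,0,0]]}';  python3 - <<'E'
from h import *
v=np.load('v.npy');print(rel([-.110,0,.0665],v))
E
```

```text
clock: 19.8
tcp_pos: [0.4095, 0.0744, 0.1281]
tool_rot: [2.921, 1.156, -0.0]
contact_force: [-0.0, 0.1, -0.7]
width: -0.0
grip_force: 0.0
[0.0531 0.0004 0.0616]
```

```bash
python3 -m jog '{"grip":[255,255,255,255,255,255],"linear":[[0.025,0,0],[0.028,0,0.015],[0,0,0.025],[0,0,0.022],[0,0,0],[0,0,0]],"turn":[[0,0,0],[0,0,0],[0,0,0],[0,0,0],[0,0.15,0],[0,0,0]]}';  python3 - <<'E'
from h import *
v=np.load('v.npy');o=ctrl.get_obs();print(rel([-.0955,0,.0665],v),o['contact_force'],R.from_euler('z',v[2]).inv().apply(R.from_rotvec(o['tool_rot']).as_matrix()[:,2]))
E
```

```text
clock: 20.55
tcp_pos: [0.4464, 0.1084, 0.0662]
tool_rot: [-2.866, -1.13, -0.208]
contact_force: [-0.3, 0.5, -0.6]
width: 0.0006
grip_force: 0.0
[ 0.0175 -0.     -0.0003] [-0.303   0.4937 -0.6457] [ 0.1446  0.0006 -0.9895]
```

```bash
python3 -m jog '{"grip":[255,255,255,255,255,255],"linear":[[0.005,0,0.0007],[0.005,0,0.0007],[0.003,0,0.0004],[0.0015,0,0.0002],[0.001,0,0.0002],[0,0,0]],"turn":[[0,0,0],[0,0,0],[0,0,0],[0,0,0],[0,0,0],[0,0,0]]}'
```

```text
clock: 21.3
tcp_pos: [0.4588, 0.1198, 0.0668]
tool_rot: [-2.865, -1.132, -0.209]
contact_force: [-4.2, -4.8, 3.3]
width: 0.0005
grip_force: 2.8
```

The fingertip stopped at the same x (-85.5 mm) against the free end with 6 N, so the latch is flat. Retreating.

```bash
python3 -m jog '{"grip":[255,255,255,255,255,255,255,255,255,255],"linear":[[-0.005,0,0],[-0.01,0,0],[-0.01,0,0],[0,0,-0.03],[0,0,-0.04],[0,0,-0.04],[0,0.03,-0.03],[0,0.05,-0.02],[0,0.05,0],[0,0.03,0]],"turn":[[0,0,0],[0,0,0],[0,0,0],[0,0,0],[0,-0.15,0],[0,0,0],[0,0,0],[0,0,0],[0,0,0],[0,0,0]]}'; python3 - <<'E'
from h import *
v=np.load('v.npy');v[3]=0
for c in('side','top'):
    cams.get_image(c); d=cams.cut_out('box',c)[0]; print(c,d['confidence'],np.abs(sil(c,v)-d['pixels']).sum(),d['pixels'].sum(), [x['at'] for x in cams.tip_of('lid_front',c)[:1]])
    for n in('spice_jar_1','mill_1','probe_thermometer','timer','pen_1'): print(n,[np.round(x['at'],3) for x in cams.tip_of(n,c)[:2]])
print(ctrl.get_obs()['contact_force'],world(v,lid(.158,0,0,0)))
E
```

```text
clock: 22.55
tcp_pos: [0.5449, -0.0227, 0.2227]
tool_rot: [2.923, 1.15, 0.001]
contact_force: [0.4, 1.5, 0.7]
width: 0.0005
grip_force: 0.0
side 0.73 304.98039215686276 5619 [[0.4732, 0.1313, 0.0878]]
spice_jar_1 [array([ 0.362,  0.347, -0.002]), array([ 0.332,  0.304, -0.001])]
mill_1 [array([0.368, 0.013, 0.   ])]
probe_thermometer [array([ 0.352,  0.152, -0.001])]
timer [array([ 0.649,  0.406, -0.002])]
pen_1 [array([0.527, 0.419, 0.002])]Traceback (most recent call last):
  File "<stdin>", line 4, in <module>
IndexError: list index out of range
```

The box outline still matches its original pose with the lid at 0. The jars and other things haven't moved, and the hand is clear. Handing in.

```bash
python3 -c "
from plant import ctrl
print(ctrl.sign_off())"
```

```text
the job is handed in; nothing more can be done
None
```

I pushed the lid fully shut with the closed fingertips, then pressed the latch flat and handed the job in with the hand clear; the box and the things around it stayed put within measurement error. I don't have the judge's verdict.

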